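# Square a plaque into the engraving jig, clamp and start

### The arm

A 6-joint arm with a two-finger parallel gripper is mounted at the origin on the work surface. World frame = base frame: x ahead of the robot, y to its left, z up, the work surface at z = 0. Lengths are in m, angles in rad, forces in N, time in s.
With the tool pointing down it reaches from about 0.325 to 0.9 m from the base axis. Payload 6.1 kg.
Tool frame: the origin (TCP) lies on the centre line of the jaws, within the pads' length; the fingertips stand 11 mm ahead of it and the grasp point (between the pads) lies 8 mm behind it; z points along the fingers, y is the line along which they close (so a half turn about z gives the same grasp; the last joint's range is limited). The gripper opens to 87 mm and grips with 3 to 60 N. Pads are 19 mm wide; open, the fingers measure 117 mm over their backs; the gripper's body (75 mm by 190 mm) begins 51 mm behind the grasp point.
Start: joints at [-1.338, 0.22, 1.526, -0, 1.395, -0.126], TCP at [0.219, -0.585, 0.198] pointing down, gripper open.
Joint ranges: [-2.98, 2.98], [-0.91, 2.08], [0.09, 2.57], [-1.24, 4.39], [0.2, 2.65], [-2.68, 2.68]. Speed limits (rad/s): [2.57, 2.57, 3.01, 3.14, 3.14, 3.14].

### API

Orientations are given as a unit quaternion [w, x, y, z].
In Python, from cell import robot, eyes, job gives the robot as it stands.
- The arm moves only by the tool carry_out, never from a script. Its argument "steps" is a list of rows, each an object of numbers: "fingers": the opening, from 0 (shut) to 1 (fully open); "tx", "ty", "tz": the shift along the tool's x, y, z in m; "spin": the turn about the tool's z in rad. In form: [{"fingers": .., "tx": .., "ty": .., "tz": .., "spin": ..}, ...]. A call has 1 to 10 rows; each row is the pose to reach, as a shift and turn from the pose commanded when the call began, along the tool's axes at that moment; what a row does not reach only later rows make up. A row lasts 1/10 s, in which the tool goes at most 50 mm and 8.59 degrees, less where a joint would pass 70% of its speed; a pose out of reach is approached as far as the arm can. A call with a gripper value outside its range is refused whole. The fingers move at their own pace and stop on an object; the grip force is fixed at half the most. Time passes only in rows, so rows that repeat a pose let the fingers close. It gives the time, the measured TCP pose, the force, the opening and the grip force at its end, in the units of the state.
- robot.get_state(): the state, without advancing time (a new reading comes with each control period).
- eyes.read_camera(name): name is "scene" or "top"; returns a dict with "pixels" (480x640x3 uint8, red, green, blue), "range_z" (480x640 float32, m along the optical axis (not along the pixel's ray), 0 where there is no reading), "K" (3x3 intrinsics, pixels), "pose" (4x4, takes a point from camera to world coordinates). Camera axes: x right, y down, z forward; pixel columns grow to the right and rows downward; lengths in m; the calibration is good to about 2 mm. A picture is of the moment at which its call begins.
- job.hand_in(): hands the job in; it is judged then, once.
The state is a dict: "time_s": time; "joints": joint angles; "qvel": joint speeds; "tau": joint torques, N m; "position": TCP position; "orientation": TCP orientation; "force": force on the tool from outside, world axes, zero at the start; "moment": the same for the moment, N m; "gripper_width": finger opening in m; "grasp_force": force on a finger pad.
Only numpy, scipy, OpenCV 4.12 (cv2) and the standard library are available. Lean on these libraries where they do the work, as an engineer would, in place of code of your own. Each camera call takes 0.05 s, during which the arm holds its last target. There are 200 camera calls.

### The job

Lay the wooden plaque, brass face up, on the engraving jig and push it fully home into the corner of the fence: one long side flush along the long fence and one end flush against the short fence. Let go of it, then on the console press the yellow button (clamp) fully down and release it, and after that do the same with the green button (start). Do not press the red button, do not press any button before the plaque is home, press one at a time, and leave the jar, the hammer and the steel block where they are.

Things in the scene. Friction and masses are not known exactly. Their poses are not given: they have to be found in the camera images.
- plaque: Loose wooden plaque, a dark brown slab 62 (x) by 130 (y) by 20 mm high, about 0.2 kg, with a 44 x 106 mm brass plate 1 mm thick on its upper face. Origin: centre of its underside; y along its length, z up. It starts flat on the bench, brass up. Either end may go to the short fence
- plaque_top (a point): Centre of the plaque's brass face, 21 mm above the plaque's origin
- jig: Fixed engraving jig: dark steel plate 160 (x) by 240 (y) by 12 mm thick on the bench, with an L of two bright aluminium fences on it, each 20 mm wide, 14 mm high above the plate. Origin: centre of the plate's underside. The long fence runs along the whole +x edge (far from the robot), the short one along the +y (left) edge for plate x from -40 to 60 mm; open to -x and -y
- corner (a point): Inner corner of the L fence on the plate's top face, at (60, 100, 12) mm in the jig's frame; axes as the jig's. The long fence's face is this frame's x = 0 plane, the short one's its y = 0 plane; the plate lies at negative x and y. With the plaque home its origin is at (-31, -65, 0) mm here, its length along y
- console: Fixed grey console box 210 (x) by 85 (y) by 30 mm high, to the left of the jig, carrying three round push buttons in a row along its x, 65 mm apart, in any order. Origin: centre of its underside
- yellow_top (a point): Centre of the top of the yellow push button (round, 38 mm across, in a black housing on the console), its z is up; the button goes straight down 6 mm against a spring, 5 N when fully down
- green_top (a point): Centre of the top of the green push button (round, 38 mm across, in a black housing on the console), its z is up; the button goes straight down 6 mm against a spring, 5 N when fully down
- red_top (a point): Centre of the top of the red push button (round, 38 mm across, in a black housing on the console), its z is up; the button goes straight down 6 mm against a spring, 5 N when fully down
- yellow (a joint): Travel of the yellow button in m: 0 up, 0.006 fully down; it counts as pressed beyond 0.004
- green (a joint): Travel of the green button in m: 0 up, 0.006 fully down; it counts as pressed beyond 0.004
- red (a joint): Travel of the red button in m: 0 up, 0.006 fully down; it counts as pressed beyond 0.004
- jar: Amber glass jar with brass lid, 60 mm across, 60 mm high, standing on the bench; origin at the centre of its underside. Leave alone
- hammer: Hammer 220 mm long lying beyond the jig, handle along its -x; leave alone
- bench_block: Bright steel block 60 x 60 x 20 mm on the bench; origin at the centre of its underside. Leave alone
Not all that is in view belongs to the job. Of the things shaped like the plaque, the wooden one is meant.

How it is judged:
On the way, in this order (a step that is already met when the one before it is completed fails the run):
1. the plaque is home in the fence corner, flush on both fences, and let go (x of plaque in the frame of corner between -0.033 and -0.0295 m and y of plaque in the frame of corner between -0.067 and -0.0635 m and z of plaque in the frame of corner between -0.003 and 0.003 m and angle between the y axis of plaque and the y axis of corner, either way round below 0.02 rad and height (world z) of plaque_top above 0.028 m and contact force between the fingers and plaque below 0.3 N), for 0.2 s.
2. the yellow button is pressed, the green one up (value of joint yellow above 0.004 m and value of joint green below 0.002 m), for 0.05 s.
3. the yellow button is released again (value of joint each of yellow, green below 0.002 m), for 0.05 s.
4. the green button is pressed, the yellow one up (value of joint green above 0.004 m and value of joint yellow below 0.002 m), for 0.05 s.
At the end, for the whole second after the job is handed in: The plaque lies flat on the jig, brass up, at rest and let go, its long side and its end each within 2 mm of their fences and square to them within 0.02 rad; all buttons are up (under 2 mm); jar, hammer and steel block are within 30 mm of their starts (all of step 1 and all of step 3 and linear speed of plaque below 0.01 m/s and value of joint red below 0.002 m); the robot touches nothing.
It fails at once if the red button is pressed (value of joint red above 0.003 m).
It fails at once if a button is pressed while the plaque is not home (value of joint any of yellow, green above 0.003 m and not (x of plaque in the frame of corner between -0.033 and -0.0295 m and y of plaque in the frame of corner between -0.067 and -0.0635 m and z of plaque in the frame of corner between -0.003 and 0.003 m and angle between the y axis of plaque and the y axis of corner, either way round below 0.02 rad and height (world z) of plaque_top above 0.028 m)).
It fails at once if yellow and green are pressed together (value of joint each of yellow, green above 0.003 m).
It fails at once if the jar, the hammer or the steel block is moved by more than 30 mm (distance of any of jar, hammer, bench_block from where it was at the start of the episode above 0.03 m).
It also fails if it takes over 59 s, if anything falls off the work surface, if the arm or the gripper's body presses on something with over 40 N, if the wrist force passes 120 N, or if a joint passes its speed limit or range.

## Working session

There is one attempt and no reset: what is moved stays moved. The work goes in short steps, Python scripts to look and compute and a tool call to move; the robot and the scene stay as the last step left them, time stands still between calls to the robot, and variables do not carry over. Pictures are saved under pics/ and viewed, at most 10 in all, crops included, and the job is handed in when it is done.

Besides the shell and the picture viewer there is one more tool, called after "Request:" as a command line: name --argument value ..., lists and objects as JSON in quotes. carry_out: Moves the arm, as the interface text tells. Its arguments: {"type":"object","properties":{"steps":{"type":"array"}},"required":["steps"]}

```bash
mkdir -p pics
cat > h.py <<'E'
import numpy as np,cv2
from cell import robot,eyes,job
def snap(n,f):
    c=eyes.read_camera(n); np.savez('/tmp/'+f+'.npz',**c)
    cv2.imwrite('pics/'+f+'.png',c['pixels'][:,:,::-1]); return c
def ld(f): return np.load('/tmp/'+f+'.npz')
def w(c,u,v,z=None):
    # z: intersect with world height; else use range (median 3x3)
    K,P=c['K'],c['pose']; r=np.array([(u-K[0,2])/K[0,0],(v-K[1,2])/K[1,1],1])
    d=P[:3,:3]@r
    if z is None:
        k=np.median(c['range_z'][int(v)-1:int(v)+2,int(u)-1:int(u)+2])
    else: k=(z-P[2,3])/d[2]
    return P[:3,3]+k*d
E
python3 - <<'E'
from h import *
for n in('top','scene'):
    c=snap(n,n+'0'); print(n,c['K'].round(1).tolist(),c['pose'].round(3).tolist())
s=robot.get_state(); print({k:np.round(v,3).tolist() for k,v in s.items()})
E
```

```text
top [[464.8, 0.0, 317.6], [0.0, 464.8, 237.8], [0.0, 0.0, 1.0]] [[-0.021, -0.982, 0.189, 0.347], [-0.999, 0.014, -0.037, -0.007], [0.034, -0.189, -0.981, 1.034], [0.0, 0.0, 0.0, 1.0]]
scene [[498.8, 0.0, 325.1], [0.0, 498.8, 241.0], [0.0, 0.0, 1.0]] [[0.822, 0.306, -0.481, 1.179], [0.57, -0.461, 0.68, -0.969], [-0.014, -0.833, -0.553, 0.829], [0.0, 0.0, 0.0, 1.0]]
{'time_s': 0.1, 'joints': [-1.338, 0.221, 1.528, 0.0, 1.395, -0.126], 'qvel': [-0.0, -0.002, -0.002, -0.001, 0.0, 0.002], 'tau': [0.001, -49.594, -38.852, 0.07, 0.051, -0.0], 'position': [0.219, -0.585, 0.197], 'orientation': [-0.001, 0.984, 0.178, -0.0], 'force': [0.118, 1.412, 0.02], 'moment': [0.013, 0.012, 0.014], 'grasp_force': 0.0, 'gripper_width': 0.087}
```

View pics/top0.png

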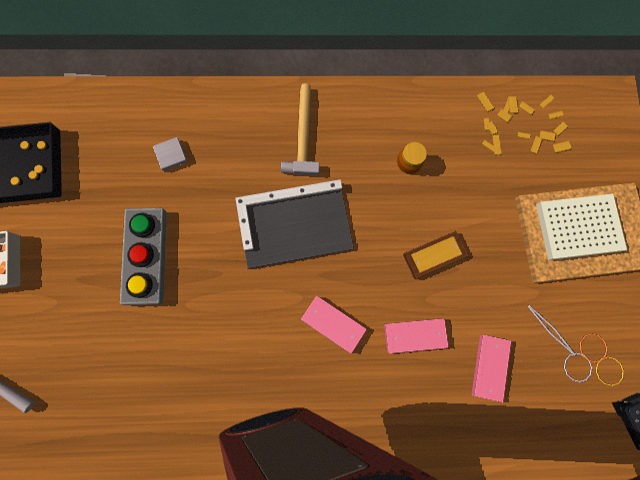

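View pics/scene0.png

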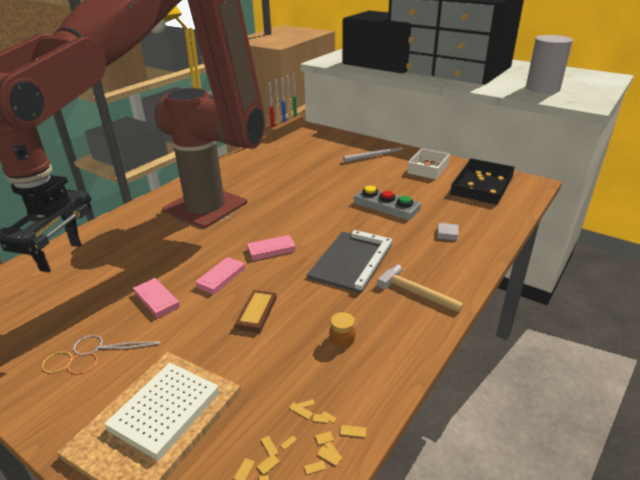

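Top view: the wooden plaque with its brass plate is at (438,256). The things it could be taken for are three pink slabs at (335,324), (417,336) and (492,368), which are not wooden, so I choose (438,256). The jig is at (297,226) with its fence corner at about (240,198). The console buttons are green (142,224), red (140,254) and yellow (139,286). I'll check with one close crop.

Run:
```python
from h import *
c=ld('top0'); im=c['pixels'][:,:,::-1]
cv2.imwrite('pics/crop1.png',cv2.resize(im[172:292,230:480],(800,384),interpolation=cv2.INTER_CUBIC))
hsv=cv2.cvtColor(im,cv2.COLOR_BGR2HSV)
for n,(u,v) in dict(green=(142,224),red=(140,254),yellow=(139,286)).items():
    m=np.zeros(im.shape[:2],np.uint8); sub=hsv[v-18:v+18,u-18:u+18]
    h0=int(hsv[v,u,0]); dh=np.abs((sub[...,0].astype(int)-h0+90)%180-90)
    k=(dh<8)&(sub[...,1]>150)&(sub[...,2]>60)
    ys,xs=np.nonzero(k); uu,vv=xs.mean()+u-18,ys.mean()+v-18
    print(n,uu.round(1),vv.round(1),k.sum(),w(c,u,v).round(4),w(c,uu,vv,w(c,u,v)[2]).round(4))
```

```text
green 139.2 223.2 237 [0.5707 0.3298 0.053 ] [0.5725 0.3358 0.053 ]
red 138.1 253.4 269 [0.5061 0.3312 0.0516] [0.5074 0.3352 0.0516]
yellow 136.8 284.2 289 [0.4387 0.33   0.0512] [0.4425 0.3348 0.0512]
```

View pics/crop1.png

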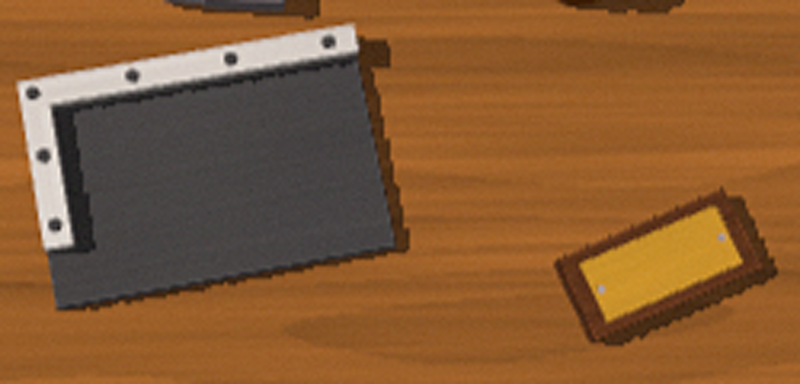

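The crop confirms the wooden plaque, with a brown rim and brass face. Its brass corners in crop pixels are (578,265), (715,206), (744,264) and (606,322). The fence top corners are (18,82) and (356,25), the inner top corner is (50,104), and the plate corners are (57,308) and (395,247).

Run:
```python
from h import *
c=ld('top0')
f=lambda x,y,z: w(c,230+(x+.5)/3.2-.5,172+(y+.5)/3.2-.5,z)
B=[f(x,y,.021) for x,y in((578,265),(715,206),(744,264),(606,322))]
print('brass',np.mean(B,0).round(4),[np.linalg.norm(B[i]-B[i-1]).round(4) for i in range(4)])
d=(B[0]-B[1])+(B[3]-B[2]); print('plaque y angle',np.degrees(np.arctan2(d[1],d[0])))
A,C,I,I2,S=f(18,82,.026),f(356,25,.026),f(50,104,.026),f(358,53,.026),f(73,247,.026)
P,Q=f(57,308,.012),f(395,247,.012)
for n,p in zip('ACISPQ',(A,C,I,S,P,Q)): print(n,p.round(4))
for a,b in((C,A),(I2,I),(Q,P)): d=b-a; print('jig y ang',np.degrees(np.arctan2(d[1],d[0])).round(2),np.linalg.norm(d).round(4))
# fit jig pose from points
src=np.array([[80,120],[80,-120],[60,100],[60,-120],[-40,100],[-80,120],[-80,-120]])/1e3
dst=np.array([A,C,I,I2,S,P,Q])[:,:2]
sc,dc=src.mean(0),dst.mean(0); U,_,V=np.linalg.svd((src-sc).T@(dst-dc)); R=(U@V).T
t=dc-R@sc; print('jig',t.round(4),'yaw',np.degrees(np.arctan2(R[1,0],R[0,0])).round(2),'res mm',((src@R.T+t-dst)*1e3).round(1).tolist())
k=R@np.array([.06,.1])+t; home=R@np.array([.029,.035])+t; print('corner',k.round(4),'home',home.round(4))
s=robot.get_state(); from scipy.spatial.transform import Rotation as Ro
q=s['orientation']; print(Ro.from_quat(np.r_[q[1:],q[0]]).as_matrix().round(3).tolist())
# range z checks
print(f(660,264,.021), w(c,436,254), w(c,300,230),w(c,290,190))
```

```text
brass [ 0.5005 -0.3092  0.021 ] [np.float64(0.0435), np.float64(0.1072), np.float64(0.0449), np.float64(0.1068)]
plaque y angle 111.72361015778293
A [0.6352 0.1364 0.026 ]
C [ 0.6744 -0.1014  0.026 ]
I [0.6191 0.114  0.026 ]
S [0.5179 0.0975 0.026 ]
P [0.4779 0.1097 0.012 ]
Q [ 0.5168 -0.1251  0.012 ]
jig y ang 99.35 0.241
jig y ang 99.1 0.2189
jig y ang 99.42 0.238
jig [0.5756 0.0053] yaw 9.39 res mm [[-0.3, 0.4], [-0.3, 1.3], [-0.6, -0.3], [0.6, -1.1], [1.9, -0.1], [-0.8, 0.9], [-0.6, -1.1]]
corner [0.6185 0.1137] home [0.5985 0.0445]
[[0.936, 0.351, -0.0], [0.351, -0.936, 0.002], [0.0, -0.002, -1.0]]
[ 0.50052028 -0.30846317  0.021     ] [ 0.50089434 -0.30874904  0.02082941] [ 0.56131976 -0.00703435  0.01298017] [0.6507047  0.01415684 0.02641284]
```

Request:
carry_out --steps '[{"fingers": 1,"tx": 0.36,"ty": -0.16,"tz": 0.0,"spin": -1.59},{"fingers": 1,"tx": 0.36,"ty": -0.16,"tz": 0.0,"spin": -1.59},{"fingers": 1,"tx": 0.36,"ty": -0.16,"tz": 0.0,"spin": -1.59},{"fingers": 1,"tx": 0.36,"ty": -0.16,"tz": 0.0,"spin": -1.59},{"fingers": 1,"tx": 0.36,"ty": -0.16,"tz": 0.0,"spin": -1.59},{"fingers": 1,"tx": 0.36,"ty": -0.16,"tz": 0.0,"spin": -1.59},{"fingers": 1,"tx": 0.36,"ty": -0.16,"tz": 0.0,"spin": -1.59},{"fingers": 1,"tx": 0.36,"ty": -0.16,"tz": 0.0,"spin": -1.59},{"fingers": 1,"tx": 0.36,"ty": -0.16,"tz": 0.0,"spin": -1.59},{"fingers": 1,"tx": 0.36,"ty": -0.16,"tz": 0.0,"spin": -1.59}]'

```text
time_s: 1.1
position: [0.5012, -0.3071, 0.1975]
orientation: [-0.001, 0.594, 0.804, 0.0]
force: [-0.3, -0.2, -0.6]
gripper_width: 0.0869
grasp_force: 0.0
```

```bash
cat >> h.py <<'E'
from scipy.spatial.transform import Rotation as Ro
def to(x,y,z,yaw):
    """shift in tool axes and spin (rad) from the present pose to the goal"""
    s=robot.get_state(); q=s['orientation']; R=Ro.from_quat(np.r_[q[1:],q[0]]).as_matrix()
    y0=np.arctan2(R[1,0],R[0,0]); sp=(y0-np.radians(yaw)+np.pi)%(2*np.pi)-np.pi
    print('t',round(s['time_s'],2),'pos',np.round(s['position'],4),'yaw',np.degrees(y0).round(2),'j6',round(s['joints'][5],2),
     'shift',(R.T@(np.array([x,y,z])-s['position'])).round(4),'spin',sp.round(4))
def jig(x,y):
    """corner-frame xy (m) to world"""
    a=np.radians(9.39); return np.array([.6185,.1137])+np.array([[np.cos(a),-np.sin(a)],[np.sin(a),np.cos(a)]])@[x,y]
E
python3 -c "
from h import *
to(.5005,-.309,.016,111.7)"
```

```text
t 1.1 pos [ 0.5012 -0.3071  0.1975] yaw 107.05 j6 -0.98 shift [-0.0018 -0.0011  0.1815] spin -0.0812
```

Request:
carry_out --steps '[{"fingers": 1,"tx": -0.001,"ty": -0.001,"tz": 0.05,"spin": -0.085},{"fingers": 1,"tx": -0.001,"ty": -0.001,"tz": 0.1,"spin": -0.085},{"fingers": 1,"tx": -0.001,"ty": -0.001,"tz": 0.135,"spin": -0.085},{"fingers": 1,"tx": -0.001,"ty": -0.001,"tz": 0.15,"spin": -0.085},{"fingers": 1,"tx": -0.001,"ty": -0.001,"tz": 0.15,"spin": -0.085}]'

```text
time_s: 1.6
position: [0.4979, -0.3088, 0.0455]
orientation: [-0.003, 0.564, 0.826, 0.0]
force: [-1.2, 0.0, 0.7]
gripper_width: 0.087
grasp_force: 0.0
```

```bash
python3 -c "
from h import *
to(.5005,-.309,.016,111.7)
c=snap('scene','s1')
cv2.imwrite('pics/s1c.png',cv2.resize(c['pixels'][200:380,160:400,::-1],(800,600)))"
```

```text
t 1.6 pos [ 0.4979 -0.3088  0.0455] yaw 111.37 j6 -1.06 shift [-0.0013  0.0024  0.0294] spin -0.0058
```

View pics/s1c.png

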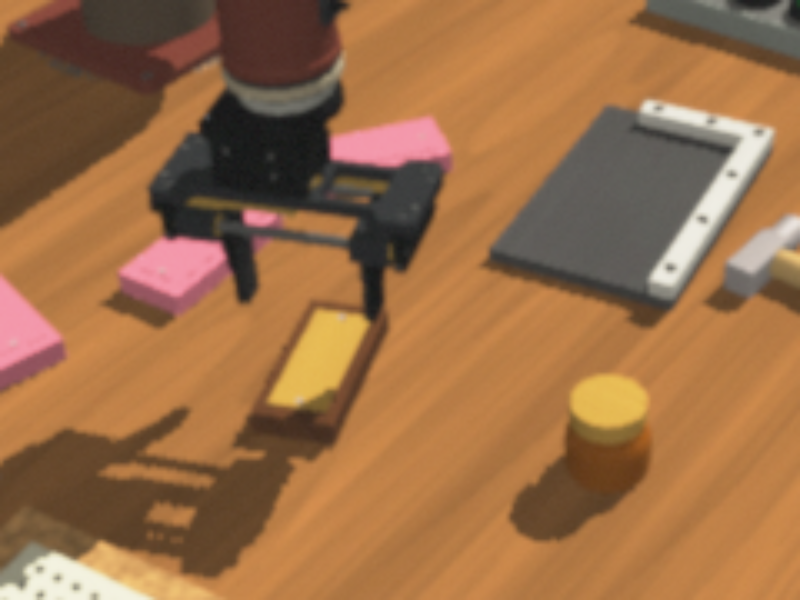

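```bash
python3 -c "
from h import *
c=ld('s1'); K,P=c['K'],c['pose']
B=[w(c,160+x/3.333,200+y/3.333,.021) for x,y in((312,308),(370,318),(335,412),(270,402))]
print(np.mean(B,0).round(4),np.round(B,3).tolist(), w(c,256,307).round(4))
for p in ([.4979,-.3088,.0345],[.5005,-.309,.021]):
    q=K@np.linalg.inv(P)[:3]@np.r_[p,1]; q=q[:2]/q[2]; print(((q-[160,200])*3.333).round(0))
c=snap('top','t1')
cv2.imwrite('pics/t1c.png',cv2.resize(c['pixels'][200:290,390:510,::-1],(800,600),interpolation=cv2.INTER_CUBIC))"
```

```text
[ 0.5048 -0.3093  0.021 ] [[0.46, -0.27, 0.021], [0.504, -0.254, 0.021], [0.55, -0.348, 0.021], [0.505, -0.366, 0.021]] [ 0.5006 -0.3074  0.0191]
[314. 340.]
[318. 356.]
```

View pics/t1c.png

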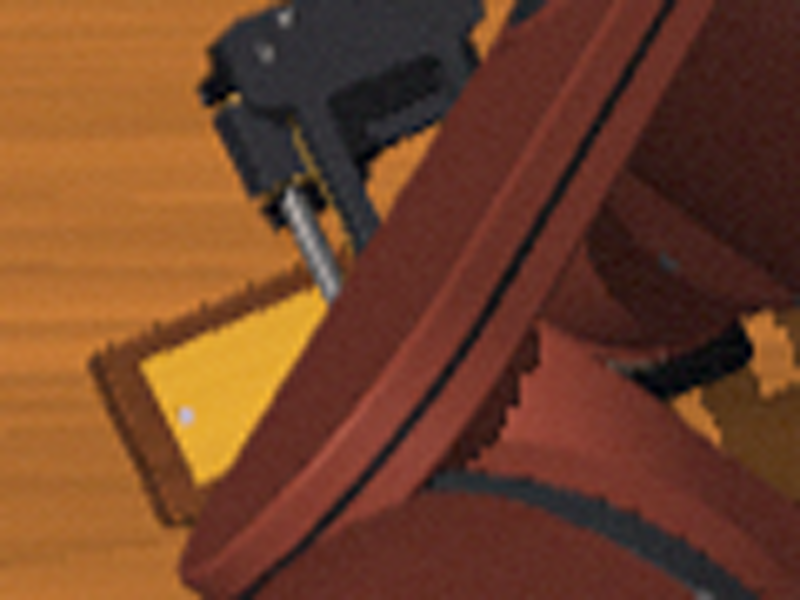

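The top crop shows the upper finger near (250,190), above the plaque's left half, with the arm hiding the rest. The scene crop shows the fingertips at (372,312) and (245,298). I'll check these against the projected tips.

```bash
python3 -c "
from h import *
c=ld('s1'); K,P=c['K'],c['pose']
s=robot.get_state(); q=s['orientation']; R=Ro.from_quat(np.r_[q[1:],q[0]]).as_matrix(); T=np.array(s['position'])
print(T,R.round(3).tolist())
for sg in(1,-1):
  for l in([0,sg*.051,.011],[0,sg*.051,-.03]):
    p=T+R@l; x=K@np.linalg.inv(P)[:3]@np.r_[p,1]; print(p.round(3),((x[:2]/x[2]-[160,200])*3.333).round(0))
for x,y in((372,300),(372,285),(245,285),(243,270)): 
  g=w(c,160+x/3.333,200+y/3.333); print((x,y),g.round(4),'tool frame',(R.T@(g-T)).round(4))
"
```

```text
[ 0.50063537 -0.31101133  0.04965933] [[-0.364, 0.931, 0.002], [0.931, 0.364, -0.001], [-0.002, 0.001, -1.0]]
[ 0.548 -0.292  0.039] [381. 349.]
[ 0.548 -0.292  0.08 ] [377. 305.]
[ 0.453 -0.33   0.039] [249. 329.]
[ 0.453 -0.33   0.08 ] [242. 285.]
(372, 300) [ 0.5499 -0.2988  0.0892] tool frame [-0.0067  0.0503 -0.0395]
(372, 285) [ 0.5517 -0.2994  0.1039] tool frame [-0.0079  0.0519 -0.0542]
(245, 285) [ 0.4604 -0.3333  0.0858] tool frame [-0.0062 -0.0456 -0.0362]
(243, 270) [ 0.4596 -0.3325  0.0985] tool frame [-0.0051 -0.046  -0.0489]
```

```bash
python3 -c "
from h import *
c=snap('scene','s2'); s=robot.get_state(); print(s['time_s'],np.round(s['position'],4))
q=s['orientation']; R=Ro.from_quat(np.r_[q[1:],q[0]]).as_matrix(); T=np.array(s['position'])
for n in('s1','s2'):
  c=ld(n);v,u=np.mgrid[200:380,160:400]; k=c['range_z'][200:380,160:400]
  r=np.stack([(u-c['K'][0,2])/c['K'][0,0]*k,(v-c['K'][1,2])/c['K'][1,1]*k,k],-1)
  g=r@c['pose'][:3,:3].T+c['pose'][:3,3]; l=(g-T)@R
  for sg in(1,-1):
    m=(np.abs(l[...,0])<.015)&(np.abs(l[...,1]*sg-.051)<.013)&(g[...,2]>.026)&(g[...,2]<.13)
    z=np.sort(g[...,2][m]); print(n,sg,m.sum(),z[:8].round(4), l[m][np.argsort(g[...,2][m])[:3]].round(3).tolist())
cv2.imwrite('pics/s2c.png',cv2.resize(c['pixels'][235:355,200:300,::-1],(500,600),interpolation=cv2.INTER_CUBIC))
"
```

```text
1.75 [ 0.5012 -0.3115  0.0506]
s1 1 104 [0.0654 0.0685 0.0702 0.0709 0.0715 0.0718 0.0721 0.0726] [[-0.003, 0.048, -0.015], [-0.004, 0.044, -0.018], [-0.005, 0.049, -0.02]]
s1 -1 160 [0.0667 0.069  0.0697 0.0697 0.0702 0.0702 0.0707 0.0712] [[-0.003, -0.048, -0.016], [0.01, -0.045, -0.019], [0.013, -0.046, -0.019]]
s2 1 110 [0.0708 0.0748 0.0749 0.0753 0.0771 0.0772 0.0773 0.0776] [[-0.006, 0.049, -0.02], [-0.008, 0.045, -0.024], [0.009, 0.052, -0.024]]
s2 -1 161 [0.0702 0.0705 0.0733 0.0733 0.0739 0.0747 0.0747 0.0752] [[0.009, -0.045, -0.02], [-0.004, -0.05, -0.02], [-0.006, -0.043, -0.023]]
```

View pics/s2c.png

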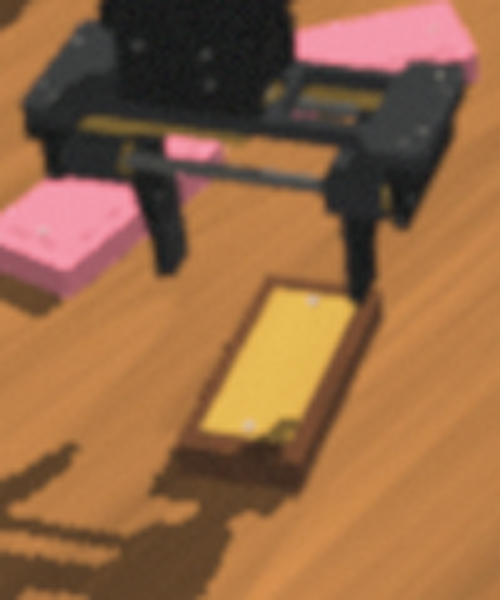

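The two cameras agree on where the plaque is. The fingertips, though, appear about 30 mm higher than the reported TCP implies. I'll descend in stages and measure the tip height numerically.

Request:
carry_out --steps '[{"fingers": 1,"tx": 0.001,"ty": 0.0,"tz": 0.01,"spin": -0.005},{"fingers": 1,"tx": 0.001,"ty": 0.0,"tz": 0.02,"spin": -0.005},{"fingers": 1,"tx": 0.001,"ty": 0.0,"tz": 0.03,"spin": -0.005},{"fingers": 1,"tx": 0.001,"ty": 0.0,"tz": 0.03,"spin": -0.005},{"fingers": 1,"tx": 0.001,"ty": 0.0,"tz": 0.03,"spin": -0.005}]'

```text
time_s: 2.25
position: [0.4989, -0.3089, 0.0175]
orientation: [-0.001, 0.562, 0.827, 0.0]
force: [0.2, -0.6, 0.1]
gripper_width: 0.0872
grasp_force: 0.0
```

```bash
cat >> h.py <<'E'
def tips(f):
  """lowest seen points of the fingers, world z and tool frame"""
  c=snap('scene',f); s=robot.get_state(); q=s['orientation']; R=Ro.from_quat(np.r_[q[1:],q[0]]).as_matrix(); T=np.array(s['position'])
  v,u=np.mgrid[0:480,0:640]; k=c['range_z']
  r=np.stack([(u-c['K'][0,2])/c['K'][0,0]*k,(v-c['K'][1,2])/c['K'][1,1]*k,k],-1)
  g=r@c['pose'][:3,:3].T+c['pose'][:3,3]; l=(g-T)@R
  dark=c['pixels'].max(-1)<75
  for sg in(1,-1):
    m=dark&(np.abs(l[...,0])<.015)&(np.abs(l[...,1]*sg-.051)<.013)&(g[...,2]>.003)&(g[...,2]<.13)
    o=np.argsort(g[...,2][m]); print(sg,m.sum(),'z',g[...,2][m][o[:6]].round(4),'tool',l[m][o[:3]].round(3).tolist(),'px',u[m][o[0]],v[m][o[0]])
E
python3 -c "
from h import *
tips('s3'); to(.5005,-.309,.016,111.7); print(robot.get_state()['force'])
c=ld('s3'); cv2.imwrite('pics/s3c.png',cv2.resize(c['pixels'][235:355,200:300,::-1],(500,600),interpolation=cv2.INTER_CUBIC))"
```

```text
1 76 z [0.0415 0.043  0.0449 0.0454 0.0486 0.049 ] tool [[-0.008, 0.045, -0.023], [-0.006, 0.047, -0.025], [-0.008, 0.046, -0.027]] px 271 305
-1 132 z [0.0449 0.0464 0.0483 0.0488 0.0504 0.0509] tool [[-0.007, -0.052, -0.027], [-0.008, -0.049, -0.028], [-0.007, -0.051, -0.03]] px 233 298
t 2.3 pos [ 0.4993 -0.3093  0.018 ] yaw 111.66 j6 -1.07 shift [-0.0002  0.0012  0.002 ] spin -0.0008
[ 0.13279142 -0.12262369  0.4122705 ]
```

View pics/s3c.png

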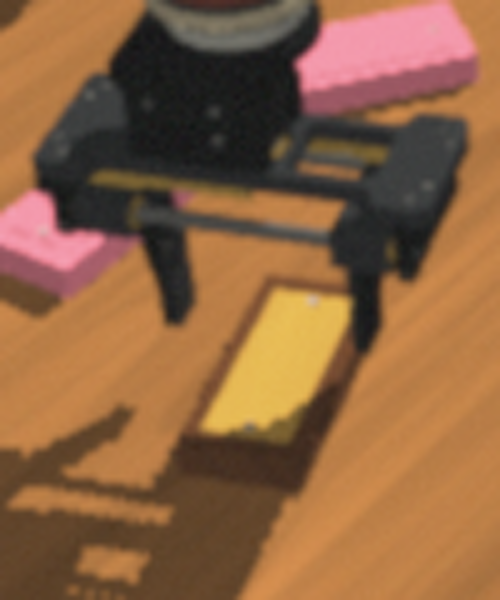

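The picture shows the fingertips straddling the plaque about 40 mm above the bench, at crop (365,350) and (175,320). There is no contact, and the real tips are at reported z + 23 mm. I'll go by the camera, using small steps and watching the force.

Request:
carry_out --steps '[{"fingers": 1,"tx": 0.0,"ty": 0.001,"tz": 0.008,"spin": 0},{"fingers": 1,"tx": 0.0,"ty": 0.001,"tz": 0.016,"spin": 0},{"fingers": 1,"tx": 0.0,"ty": 0.001,"tz": 0.024,"spin": 0},{"fingers": 1,"tx": 0.0,"ty": 0.001,"tz": 0.024,"spin": 0},{"fingers": 1,"tx": 0.0,"ty": 0.001,"tz": 0.024,"spin": 0}]'

```text
time_s: 2.8
position: [0.4999, -0.3086, -0.0064]
orientation: [-0.001, 0.562, 0.827, 0.0]
force: [0.4, 0.2, 0.1]
gripper_width: 0.0874
grasp_force: 0.0
```

```bash
python3 -c "
from h import *
tips('s4'); to(.5005,-.309,-.016,111.7)"
```

```text
1 81 z [0.0193 0.0217 0.0221 0.0236 0.0246 0.025 ] tool [[-0.007, 0.048, -0.025], [-0.01, 0.051, -0.028], [-0.008, 0.045, -0.028]] px 273 312
-1 141 z [0.0201 0.0205 0.0209 0.0242 0.0246 0.0257] tool [[-0.007, -0.051, -0.026], [-0.007, -0.045, -0.026], [-0.008, -0.048, -0.027]] px 235 306
t 2.85 pos [ 0.5002 -0.3089 -0.006 ] yaw 111.66 j6 -1.07 shift [-0.0002  0.0002  0.01  ] spin -0.0007
```

Request:
carry_out --steps '[{"fingers": 1,"tx": 0.0,"ty": 0.0,"tz": 0.006,"spin": 0},{"fingers": 1,"tx": 0.0,"ty": 0.0,"tz": 0.011,"spin": 0},{"fingers": 1,"tx": 0.0,"ty": 0.0,"tz": 0.011,"spin": 0},{"fingers": 0.5,"tx": 0.0,"ty": 0.0,"tz": 0.011,"spin": 0},{"fingers": 0.5,"tx": 0.0,"ty": 0.0,"tz": 0.011,"spin": 0},{"fingers": 0.5,"tx": 0.0,"ty": 0.0,"tz": 0.011,"spin": 0},{"fingers": 0.5,"tx": 0.0,"ty": 0.0,"tz": 0.011,"spin": 0},{"fingers": 0.5,"tx": 0.0,"ty": 0.0,"tz": 0.011,"spin": 0}]'

```text
time_s: 3.65
position: [0.5005, -0.309, -0.0167]
orientation: [0.0, 0.562, 0.827, 0.0]
force: [0.8, -0.2, 0.4]
gripper_width: 0.0616
grasp_force: 30.0
```

```bash
python3 -c "
from h import *
s=robot.get_state(); print(s['position'],s['gripper_width'],s['grasp_force'],s['force'])
print('release', jig(-.031-.03,-.065-.02)); p=jig(-.061,-.085); to(p[0],p[1],.1,99.4)"
```

```text
[ 0.50051163 -0.30899677 -0.01665892] 0.061637381772652364 29.99445766210556 [ 0.76797945 -0.1677117   0.38607711]
release [0.57218543 0.01988656]
t 3.65 pos [ 0.5005 -0.309  -0.0167] yaw 111.66 j6 -1.07 shift [ 0.2792  0.188  -0.1167] spin 0.2139
```

Request:
carry_out --steps '[{"fingers": 0.5,"tx": 0.0,"ty": 0.0,"tz": -0.04,"spin": 0},{"fingers": 0.5,"tx": 0.01,"ty": 0.007,"tz": -0.07,"spin": 0},{"fingers": 0.5,"tx": 0.045,"ty": 0.03,"tz": -0.08,"spin": 0.03},{"fingers": 0.5,"tx": 0.085,"ty": 0.057,"tz": -0.08,"spin": 0.07},{"fingers": 0.5,"tx": 0.125,"ty": 0.084,"tz": -0.08,"spin": 0.11},{"fingers": 0.5,"tx": 0.165,"ty": 0.111,"tz": -0.08,"spin": 0.15},{"fingers": 0.5,"tx": 0.205,"ty": 0.138,"tz": -0.08,"spin": 0.19},{"fingers": 0.5,"tx": 0.245,"ty": 0.165,"tz": -0.08,"spin": 0.213},{"fingers": 0.5,"tx": 0.279,"ty": 0.188,"tz": -0.08,"spin": 0.213},{"fingers": 0.5,"tx": 0.279,"ty": 0.188,"tz": -0.08,"spin": 0.213}]'

```text
time_s: 4.65
position: [0.5719, 0.0249, 0.0627]
orientation: [-0.001, 0.644, 0.765, 0.001]
force: [0.2, -0.1, -2.9]
gripper_width: 0.062
grasp_force: 30.0
```

```bash
python3 -c "
from h import *
tips('s5')
p=jig(-.061,-.085); to(p[0],p[1],-.004,99.4); s=robot.get_state(); print(s['gripper_width'],s['grasp_force'],s['force'])"
```

```text
1 34 z [0.0961 0.0965 0.0976 0.1008 0.1009 0.1018] tool [[-0.003, 0.041, -0.034], [-0.009, 0.04, -0.034], [-0.006, 0.039, -0.035]] px 366 233
-1 25 z [0.0067 0.0078 0.0081 0.0082 0.0085 0.0088] tool [[-0.011, -0.058, 0.056], [-0.011, -0.042, 0.055], [-0.01, -0.052, 0.054]] px 332 253
t 4.7 pos [0.5715 0.0223 0.0625] yaw 99.71 j6 -0.27 shift [-0.0026  0.0004  0.0665] spin 0.0055
0.061582723800871486 29.994982481002808 [ 0.03321601 -0.3084262  -3.23269768]
```

Request:
carry_out --steps '[{"fingers": 0.5,"tx": 0.0,"ty": 0.0,"tz": 0.025,"spin": 0.005},{"fingers": 0.5,"tx": 0.0,"ty": 0.0,"tz": 0.045,"spin": 0.005},{"fingers": 0.5,"tx": 0.0,"ty": 0.0,"tz": 0.058,"spin": 0.005},{"fingers": 0.5,"tx": 0.0,"ty": 0.0,"tz": 0.064,"spin": 0.005},{"fingers": 0.5,"tx": 0.0,"ty": 0.0,"tz": 0.066,"spin": 0.005},{"fingers": 0.5,"tx": 0.0,"ty": 0.0,"tz": 0.066,"spin": 0.005}]'

```text
time_s: 5.3
position: [0.5724, 0.0193, -0.0025]
orientation: [0.0, 0.649, 0.761, 0.0]
force: [-0.9, -0.1, -2.9]
gripper_width: 0.0616
grasp_force: 30.0
```

```bash
python3 -c "
from h import *
p=jig(-.061,-.085); to(p[0],p[1],-.0047,99.4); s=robot.get_state(); print(s['gripper_width'],s['grasp_force'],s['force'])"
```

```text
t 5.3 pos [ 0.5724  0.0193 -0.0025] yaw 99.14 j6 -0.26 shift [ 0.0006 -0.0001  0.0022] spin -0.0046
0.06163570006387057 29.994872510433197 [-0.89409225 -0.06688685 -2.92700438]
```

Request:
carry_out --steps '[{"fingers": 0.5,"tx": 0.0,"ty": 0.0,"tz": 0.0015,"spin": 0},{"fingers": 0.5,"tx": 0.0,"ty": 0.0,"tz": 0.003,"spin": 0},{"fingers": 0.5,"tx": 0.0,"ty": 0.0,"tz": 0.003,"spin": 0}]'

```text
time_s: 5.6
position: [0.573, 0.0196, -0.0046]
orientation: [0.001, 0.648, 0.761, 0.0]
force: [-1.1, -0.5, 2.8]
gripper_width: 0.0616
grasp_force: 30.0
```

Request:
carry_out --steps '[{"fingers": 0.8,"tx": 0.0,"ty": 0.0,"tz": 0.0,"spin": 0},{"fingers": 0.8,"tx": 0.0,"ty": 0.0,"tz": 0.0,"spin": 0},{"fingers": 0.8,"tx": 0.0,"ty": 0.0,"tz": 0.0,"spin": 0},{"fingers": 0.8,"tx": 0.0,"ty": 0.0,"tz": -0.03,"spin": 0},{"fingers": 0.8,"tx": 0.0,"ty": 0.0,"tz": -0.08,"spin": 0},{"fingers": 0,"tx": 0.0,"ty": -0.05,"tz": -0.08,"spin": 0},{"fingers": 0,"tx": 0.0,"ty": -0.08,"tz": -0.08,"spin": 0},{"fingers": 0,"tx": 0.0,"ty": -0.08,"tz": -0.08,"spin": 0},{"fingers": 0,"tx": 0.0,"ty": -0.08,"tz": -0.08,"spin": 0}]'

```text
time_s: 6.5
position: [0.493, 0.007, 0.0745]
orientation: [0.0, 0.648, 0.761, 0.0]
force: [0.6, -0.6, 0.0]
gripper_width: 0.0451
grasp_force: 0.0
```

```bash
python3 -c "
from h import *
p=jig(-.145,-.085); to(p[0],p[1],.0,99.4); s=robot.get_state(); print(s['gripper_width'],s['grasp_force'],s['force'])
c=snap('scene','s6'); cv2.imwrite('pics/s6c.png',cv2.resize(c['pixels'][190:310,290:430,::-1],(700,600),interpolation=cv2.INTER_CUBIC))"
```

```text
t 6.5 pos [0.493  0.007  0.0745] yaw 99.14 j6 -0.31 shift [-0.0002 -0.0039  0.0745] spin -0.0045
0.04506832275881408 0.0 [ 0.61278094 -0.6190658   0.0199359 ]
```

View pics/s6c.png

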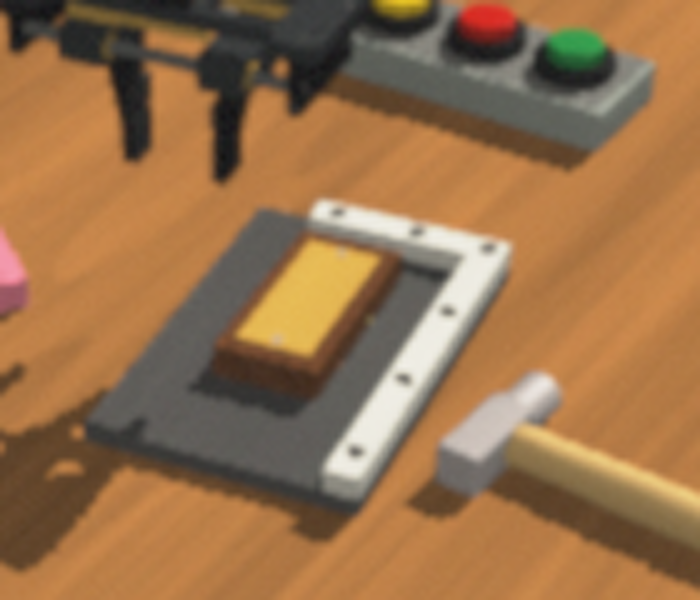

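The plaque lies flat on the jig, brass up, with a gap to both fences. Next I'll lower the closed fingers on its near side and push it towards the long fence.

Request:
carry_out --steps '[{"fingers": 0,"tx": 0.0,"ty": -0.006,"tz": 0.03,"spin": -0.004},{"fingers": 0,"tx": 0.0,"ty": -0.006,"tz": 0.06,"spin": -0.004},{"fingers": 0,"tx": 0.0,"ty": -0.006,"tz": 0.076,"spin": -0.004},{"fingers": 0,"tx": 0.0,"ty": -0.006,"tz": 0.076,"spin": -0.004},{"fingers": 0,"tx": 0.0,"ty": 0.01,"tz": 0.076,"spin": -0.004},{"fingers": 0,"tx": 0.0,"ty": 0.02,"tz": 0.076,"spin": -0.004},{"fingers": 0,"tx": 0.0,"ty": 0.026,"tz": 0.076,"spin": -0.004},{"fingers": 0,"tx": 0.0,"ty": 0.032,"tz": 0.076,"spin": -0.004},{"fingers": 0,"tx": 0.0,"ty": 0.036,"tz": 0.076,"spin": -0.004}]'

```text
time_s: 7.45
position: [0.5293, 0.0128, -0.0015]
orientation: [0.0, 0.647, 0.763, 0.0]
force: [-0.6, -0.5, 0.4]
gripper_width: 0.0005
grasp_force: 0.0
```

```bash
python3 -c "
from h import *
p=jig(-.077,-.085); to(p[0],p[1],-.002,99.4); s=robot.get_state(); print(s['gripper_width'],s['force'])"
```

```text
t 7.45 pos [ 0.5293  0.0128 -0.0015] yaw 99.41 j6 -0.29 shift [-0.      0.0275  0.0005] spin 0.0001
0.0005042842497979962 [-0.59118042 -0.48426627  0.41223746]
```

Request:
carry_out --steps '[{"fingers": 0,"tx": 0.0,"ty": 0.004,"tz": 0.0,"spin": 0},{"fingers": 0,"tx": 0.0,"ty": 0.008,"tz": 0.0,"spin": 0},{"fingers": 0,"tx": 0.0,"ty": 0.012,"tz": 0.0,"spin": 0},{"fingers": 0,"tx": 0.0,"ty": 0.016,"tz": 0.0,"spin": 0},{"fingers": 0,"tx": 0.0,"ty": 0.019,"tz": 0.0,"spin": 0},{"fingers": 0,"tx": 0.0,"ty": 0.022,"tz": 0.0,"spin": 0},{"fingers": 0,"tx": 0.0,"ty": 0.024,"tz": 0.0,"spin": 0},{"fingers": 0,"tx": 0.0,"ty": 0.025,"tz": 0.0,"spin": 0}]'

```text
time_s: 8.25
position: [0.5534, 0.0169, -0.002]
orientation: [0.0, 0.647, 0.763, 0.0]
force: [-1.1, -0.5, -0.3]
gripper_width: 0.0007
grasp_force: 1.0
```

Request:
carry_out --steps '[{"fingers": 0,"tx": 0.0,"ty": 0.001,"tz": 0.0,"spin": 0},{"fingers": 0,"tx": 0.0,"ty": 0.002,"tz": 0.0,"spin": 0},{"fingers": 0,"tx": 0.0,"ty": 0.003,"tz": 0.0,"spin": 0},{"fingers": 0,"tx": 0.0,"ty": 0.003,"tz": 0.0,"spin": 0}]'

```text
time_s: 8.65
position: [0.5564, 0.0174, -0.0018]
orientation: [0.0, 0.647, 0.763, 0.0]
force: [-1.6, -0.2, -1.4]
gripper_width: 0.0004
grasp_force: 0.4
```

Request:
carry_out --steps '[{"fingers": 0,"tx": 0.0,"ty": 0.001,"tz": 0.0,"spin": 0},{"fingers": 0,"tx": 0.0,"ty": 0.002,"tz": 0.0,"spin": 0},{"fingers": 0,"tx": 0.0,"ty": 0.003,"tz": 0.0,"spin": 0},{"fingers": 0,"tx": 0.0,"ty": 0.003,"tz": 0.0,"spin": 0}]'

```text
time_s: 9.05
position: [0.5594, 0.0178, -0.0018]
orientation: [0.0, 0.647, 0.763, 0.0]
force: [-1.7, 0.3, -0.4]
gripper_width: 0.0005
grasp_force: 0.6
```

```bash
cat >> h.py <<'E'
def plaque(f,n='scene'):
  """brass by colour -> centre, angle in the corner frame"""
  c=snap(n,f); hsv=cv2.cvtColor(c['pixels'],cv2.COLOR_RGB2HSV); K,P=c['K'],c['pose']
  m=cv2.inRange(hsv,(18,90,80),(32,255,255)); cn,_,st,ct=cv2.connectedComponentsWithStats(m)
  for i in range(1,cn):
    if st[i,4]<150: continue
    p=w(c,*ct[i],.033)
    q=p[:2]-[.6185,.1137]; a=np.radians(-9.39); q=np.array([[np.cos(a),-np.sin(a)],[np.sin(a),np.cos(a)]])@q
    if abs(q[0]+.06)<.08 and abs(q[1]+.09)<.08:
      ys,xs=np.nonzero(cn and (_==i)); W=np.array([w(c,x,y,.033)[:2] for x,y in zip(xs,ys)]).astype(np.float32)
      r=cv2.minAreaRect(W*1000); print(n,'px',ct[i].round(1),'corner-frame mm',(q*1e3).round(1),'size',np.round(r[1],1),'ang',round(r[2],2),'(jig 9.4)')
E
python3 -c "
from h import *
plaque('s7'); p=jig(-.077,-.085); to(p[0],p[1],-.002,99.4); s=robot.get_state(); print(s['force'])"
```

```text
scene px [360.4 251.6] corner-frame mm [-33.9 -88.8] size [ 45.1 112.3] ang 9.28 (jig 9.4)
t 9.1 pos [ 0.5594  0.0178 -0.0018] yaw 99.4 j6 -0.27 shift [-0.0001 -0.0031  0.0002] spin -0.0001
[-1.04254242  0.15885671  0.21460203]
```

Request:
carry_out --steps '[{"fingers": 0,"tx": 0.0,"ty": 0.001,"tz": 0.0,"spin": 0},{"fingers": 0,"tx": 0.0,"ty": 0.002,"tz": 0.0,"spin": 0},{"fingers": 0,"tx": 0.0,"ty": 0.002,"tz": 0.0,"spin": 0}]'

```text
time_s: 9.4
position: [0.5613, 0.0182, -0.0018]
orientation: [0.0, 0.647, 0.763, 0.0]
force: [-2.7, -0.8, 0.9]
gripper_width: 0.0005
grasp_force: 0.9
```

Request:
carry_out --steps '[{"fingers": 0,"tx": 0.0,"ty": 0.001,"tz": 0.0,"spin": 0},{"fingers": 0,"tx": 0.0,"ty": 0.001,"tz": 0.0,"spin": 0}]'

```text
time_s: 9.6
position: [0.5623, 0.0183, -0.0018]
orientation: [0.0, 0.647, 0.763, 0.0]
force: [-1.6, -0.9, 1.6]
gripper_width: 0.0001
grasp_force: 1.1
```

Request:
carry_out --steps '[{"fingers": 0,"tx": 0.0,"ty": 0.001,"tz": 0.0,"spin": 0},{"fingers": 0,"tx": 0.0,"ty": 0.001,"tz": 0.0,"spin": 0}]'

```text
time_s: 9.8
position: [0.5633, 0.0185, -0.0018]
orientation: [0.0, 0.647, 0.763, 0.0]
force: [-1.5, -0.0, 0.9]
gripper_width: 0.0006
grasp_force: 1.1
```

Request:
carry_out --steps '[{"fingers": 0,"tx": 0.0,"ty": 0.001,"tz": 0.0,"spin": 0},{"fingers": 0,"tx": 0.0,"ty": 0.001,"tz": 0.0,"spin": 0}]'

```text
time_s: 10.0
position: [0.5639, 0.0186, -0.0019]
orientation: [-0.0, 0.647, 0.763, -0.0]
force: [-4.1, -1.2, 3.6]
gripper_width: 0.0003
grasp_force: 2.1
```

Request:
carry_out --steps '[{"fingers": 0,"tx": 0.0,"ty": 0.001,"tz": 0.0,"spin": 0},{"fingers": 0,"tx": 0.0,"ty": 0.001,"tz": 0.0,"spin": 0}]'

```text
time_s: 10.2
position: [0.5639, 0.0186, -0.0019]
orientation: [-0.001, 0.647, 0.763, -0.001]
force: [-8.0, -0.9, 6.3]
gripper_width: 0.0005
grasp_force: 4.0
```

```bash
python3 -c "
from h import *
plaque('s8'); print(robot.get_state()['force'])"
```

```text
scene px [361.9 252. ] corner-frame mm [-29.3 -88.7] size [ 46.1 111.2] ang 9.13 (jig 9.4)
[-8.46109623 -1.01410029  6.31561549]
```

Force rises and the position stalls, so the plaque is flush on the long fence. I'll back off, lift, and go round to the free end.

Request:
carry_out --steps '[{"fingers": 0,"tx": 0.0,"ty": -0.01,"tz": 0.0,"spin": 0},{"fingers": 0,"tx": 0.0,"ty": -0.015,"tz": -0.01,"spin": 0},{"fingers": 0,"tx": 0.0,"ty": -0.015,"tz": -0.05,"spin": 0},{"fingers": 0,"tx": 0.0,"ty": -0.015,"tz": -0.06,"spin": 0}]'

```text
time_s: 10.65
position: [0.5532, 0.0161, 0.0627]
orientation: [0.003, 0.647, 0.763, 0.002]
force: [1.3, -0.5, 0.9]
gripper_width: 0.0004
grasp_force: 0.0
```

```bash
python3 -c "
from h import *
plaque('s9'); p=jig(-.03,-.19); to(p[0],p[1],-.002,99.4); s=robot.get_state(); print(s['force'])"
```

```text
scene px [361.9 252. ] corner-frame mm [-29.3 -88.8] size [ 45.4 108.9] ang 9.78 (jig 9.4)
t 10.7 pos [0.554  0.016  0.0634] yaw 99.4 j6 -0.28 shift [-0.104  0.049  0.066] spin -0.0001
[ 1.26068168 -0.70759675  1.16051595]
```

Request:
carry_out --steps '[{"fingers": 0,"tx": -0.04,"ty": 0.02,"tz": 0.0,"spin": 0},{"fingers": 0,"tx": -0.08,"ty": 0.04,"tz": 0.0,"spin": 0},{"fingers": 0,"tx": -0.104,"ty": 0.049,"tz": 0.0,"spin": 0},{"fingers": 0,"tx": -0.104,"ty": 0.049,"tz": 0.0,"spin": 0},{"fingers": 0,"tx": -0.104,"ty": 0.049,"tz": 0.03,"spin": 0},{"fingers": 0,"tx": -0.104,"ty": 0.049,"tz": 0.055,"spin": 0},{"fingers": 0,"tx": -0.104,"ty": 0.049,"tz": 0.065,"spin": 0},{"fingers": 0,"tx": -0.104,"ty": 0.049,"tz": 0.065,"spin": 0}]'

```text
time_s: 11.5
position: [0.6133, -0.0771, -0.0091]
orientation: [-0.002, 0.647, 0.763, -0.001]
force: [0.4, 0.3, -0.2]
gripper_width: 0.0006
grasp_force: 0.0
```

Request:
carry_out --steps '[{"fingers": 0,"tx": 0.01,"ty": 0.0,"tz": 0.0,"spin": 0},{"fingers": 0,"tx": 0.02,"ty": 0.0,"tz": 0.0,"spin": 0},{"fingers": 0,"tx": 0.026,"ty": 0.0,"tz": 0.0,"spin": 0},{"fingers": 0,"tx": 0.03,"ty": 0.0,"tz": 0.0,"spin": 0},{"fingers": 0,"tx": 0.034,"ty": 0.0,"tz": 0.0,"spin": 0},{"fingers": 0,"tx": 0.037,"ty": 0.0,"tz": 0.0,"spin": 0},{"fingers": 0,"tx": 0.039,"ty": 0.0,"tz": 0.0,"spin": 0},{"fingers": 0,"tx": 0.04,"ty": 0.0,"tz": 0.0,"spin": 0}]'

```text
time_s: 12.3
position: [0.6094, -0.0389, -0.0066]
orientation: [0.0, 0.647, 0.763, 0.0]
force: [0.4, -3.6, 2.6]
gripper_width: 0.0003
grasp_force: 2.0
```

```bash
python3 -c "
from h import *
plaque('s10'); p=jig(-.03,-.14); to(p[0],p[1],-.002,99.4); s=robot.get_state(); print(s['force'])"
```

```text
t 12.35 pos [ 0.6093 -0.0387 -0.0067] yaw 99.39 j6 -0.36 shift [ 0.0089  0.004  -0.0047] spin -0.0002
[ 1.18976256 -3.17364335  3.16510529]
```

Request:
carry_out --steps '[{"fingers": 0,"tx": 0.0,"ty": 0.0,"tz": -0.003,"spin": 0},{"fingers": 0,"tx": 0.001,"ty": 0.0,"tz": -0.004,"spin": 0},{"fingers": 0,"tx": 0.002,"ty": 0.0,"tz": -0.004,"spin": 0},{"fingers": 0,"tx": 0.003,"ty": 0.0,"tz": -0.004,"spin": 0},{"fingers": 0,"tx": 0.004,"ty": 0.0,"tz": -0.004,"spin": 0},{"fingers": 0,"tx": 0.005,"ty": 0.0,"tz": -0.004,"spin": 0}]'

```text
time_s: 12.95
position: [0.608, -0.0336, -0.0031]
orientation: [-0.0, 0.647, 0.763, -0.0]
force: [0.7, -1.0, -1.0]
gripper_width: 0.0005
grasp_force: 0.6
```

Request:
carry_out --steps '[{"fingers": 0,"tx": 0.001,"ty": 0.0,"tz": 0,"spin": 0},{"fingers": 0,"tx": 0.001,"ty": 0.0,"tz": 0,"spin": 0}]'

```text
time_s: 13.15
position: [0.608, -0.0326, -0.0029]
orientation: [-0.0, 0.647, 0.763, 0.0]
force: [0.5, 0.7, -0.2]
gripper_width: 0.0004
grasp_force: 0.1
```

Request:
carry_out --steps '[{"fingers": 0,"tx": 0.001,"ty": 0.0,"tz": 0,"spin": 0},{"fingers": 0,"tx": 0.001,"ty": 0.0,"tz": 0,"spin": 0}]'

```text
time_s: 13.35
position: [0.6079, -0.0317, -0.0029]
orientation: [-0.0, 0.647, 0.763, 0.0]
force: [-1.0, -0.7, -0.1]
gripper_width: 0.0004
grasp_force: 0.3
```

Request:
carry_out --steps '[{"fingers": 0,"tx": 0.001,"ty": 0.0,"tz": 0,"spin": 0},{"fingers": 0,"tx": 0.002,"ty": 0.0,"tz": 0,"spin": 0},{"fingers": 0,"tx": 0.002,"ty": 0.0,"tz": 0,"spin": 0}]'

```text
time_s: 13.65
position: [0.6084, -0.0315, -0.0024]
orientation: [0.001, 0.647, 0.763, -0.0]
force: [0.9, -7.5, -1.2]
gripper_width: 0.0006
grasp_force: 3.4
```

```bash
python3 -c "
from h import *
plaque('s11');plaque('t11','top'); p=jig(-.03,-.14); to(p[0],p[1],-.002,99.4); s=robot.get_state(); print(s['force'])"
```

```text
t 13.75 pos [ 0.6084 -0.0315 -0.0024] yaw 99.39 j6 -0.34 shift [ 0.0016  0.0037 -0.0004] spin -0.0002
[ 2.1669288  -6.10339892 -0.78884611]
```

Request:
carry_out --steps '[{"fingers": 0,"tx": 0.001,"ty": 0.0,"tz": 0,"spin": 0},{"fingers": 0,"tx": 0.001,"ty": 0.0,"tz": 0,"spin": 0}]'

```text
time_s: 13.95
position: [0.6084, -0.0315, -0.0023]
orientation: [0.002, 0.647, 0.763, -0.001]
force: [0.8, -9.1, -1.4]
gripper_width: 0.0006
grasp_force: 4.9
```

Request:
carry_out --steps '[{"fingers": 0,"tx": -0.012,"ty": 0.0,"tz": 0,"spin": 0},{"fingers": 0,"tx": -0.015,"ty": 0.0,"tz": -0.03,"spin": 0},{"fingers": 0,"tx": -0.015,"ty": -0.03,"tz": -0.07,"spin": 0},{"fingers": 0,"tx": -0.015,"ty": -0.08,"tz": -0.08,"spin": 0},{"fingers": 0,"tx": -0.015,"ty": -0.11,"tz": -0.08,"spin": 0},{"fingers": 0,"tx": -0.015,"ty": -0.11,"tz": -0.08,"spin": 0}]'

```text
time_s: 14.55
position: [0.4977, -0.0615, 0.0768]
orientation: [-0.001, 0.647, 0.762, -0.0]
force: [0.7, 0.2, 0.4]
gripper_width: 0.0001
grasp_force: 0.0
```

```bash
python3 -c "
from h import *
plaque('s12');plaque('t12','top'); p=jig(-.115,-.065); to(p[0],p[1],-.002,99.4); s=robot.get_state(); print(s['force'])
c=ld('s12'); cv2.imwrite('pics/s12c.png',cv2.resize(c['pixels'][215:305,300:405,::-1],(700,600),interpolation=cv2.INTER_CUBIC))"
```

```text
scene px [364.6 248. ] corner-frame mm [-29.6 -67.4] size [ 45.2 108.1] ang 9.18 (jig 9.4)
top px [270.9 212.4] corner-frame mm [-29.7 -52.9] size [44.8 92. ] ang 9.71 (jig 9.4)
t 14.65 pos [ 0.5016 -0.0618  0.0776] yaw 99.35 j6 -0.44 shift [0.0891 0.0287 0.0797] spin -0.0009
[ 0.1426031  -0.64962071  0.86069047]
```

View pics/s12c.png

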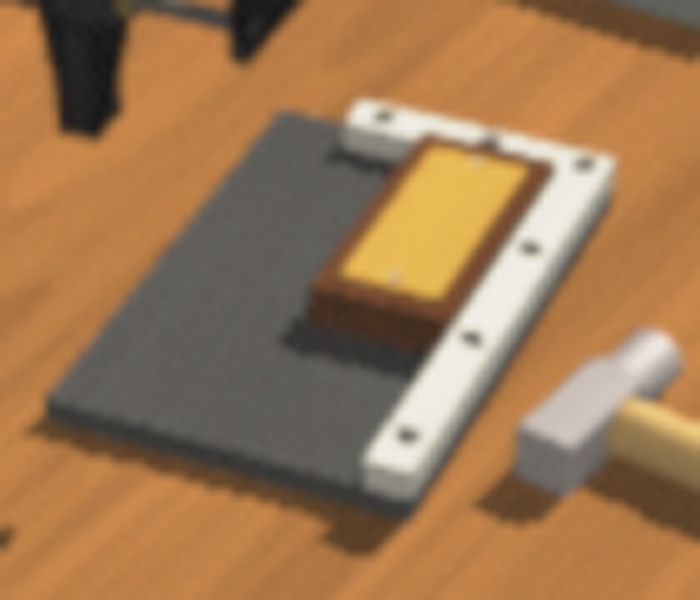

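The plaque sits in the corner along both fences. To be sure, I'll re-seat the long side with a light push.

Request:
carry_out --steps '[{"fingers": 0,"tx": 0.045,"ty": 0.015,"tz": 0,"spin": 0},{"fingers": 0,"tx": 0.089,"ty": 0.028,"tz": 0,"spin": 0},{"fingers": 0,"tx": 0.089,"ty": 0.028,"tz": 0.03,"spin": 0},{"fingers": 0,"tx": 0.089,"ty": 0.028,"tz": 0.06,"spin": 0},{"fingers": 0,"tx": 0.089,"ty": 0.028,"tz": 0.077,"spin": 0},{"fingers": 0,"tx": 0.089,"ty": 0.028,"tz": 0.077,"spin": 0},{"fingers": 0,"tx": 0.089,"ty": 0.028,"tz": 0.077,"spin": 0}]'

```text
time_s: 15.35
position: [0.5153, 0.0309, 0.0002]
orientation: [-0.0, 0.647, 0.763, 0.0]
force: [-0.1, -0.6, 0.9]
gripper_width: 0.0004
grasp_force: 0.0
```

```bash
python3 -c "
from h import *
p=jig(-.0694,-.065); to(p[0],p[1],-.002,99.4)"
```

```text
t 15.35 pos [5.153e-01 3.090e-02 2.000e-04] yaw 99.41 j6 -0.26 shift [-0.0002  0.0459  0.0022] spin 0.0001
```

Request:
carry_out --steps '[{"fingers": 0,"tx": 0,"ty": 0.02,"tz": 0.001,"spin": 0},{"fingers": 0,"tx": 0,"ty": 0.035,"tz": 0.001,"spin": 0},{"fingers": 0,"tx": 0,"ty": 0.04,"tz": 0.001,"spin": 0},{"fingers": 0,"tx": 0,"ty": 0.043,"tz": 0.001,"spin": 0},{"fingers": 0,"tx": 0,"ty": 0.045,"tz": 0.001,"spin": 0},{"fingers": 0,"tx": 0,"ty": 0.046,"tz": 0.001,"spin": 0},{"fingers": 0,"tx": 0,"ty": 0.047,"tz": 0.001,"spin": 0},{"fingers": 0,"tx": 0,"ty": 0.047,"tz": 0.001,"spin": 0}]'

```text
time_s: 16.15
position: [0.5605, 0.0384, -0.0009]
orientation: [-0.0, 0.647, 0.763, -0.0]
force: [-0.5, -0.7, -0.8]
gripper_width: 0.0002
grasp_force: 0.2
```

Request:
carry_out --steps '[{"fingers": 0,"tx": 0,"ty": 0.001,"tz": 0,"spin": 0},{"fingers": 0,"tx": 0,"ty": 0.001,"tz": 0,"spin": 0}]'

```text
time_s: 16.35
position: [0.5607, 0.0384, -0.0011]
orientation: [-0.001, 0.647, 0.763, -0.001]
force: [-5.3, -0.1, 3.9]
gripper_width: 0.0006
grasp_force: 2.6
```

Same stall position as before, so it is flush. I'll refine the button centres from the first images and back off.

Request:
carry_out --steps '[{"fingers": 0,"tx": 0,"ty": -0.012,"tz": 0,"spin": 0},{"fingers": 0,"tx": 0,"ty": -0.015,"tz": -0.03,"spin": 0},{"fingers": 0,"tx": 0,"ty": -0.015,"tz": -0.08,"spin": 0},{"fingers": 0,"tx": 0,"ty": -0.015,"tz": -0.12,"spin": 0},{"fingers": 0,"tx": 0,"ty": -0.015,"tz": -0.12,"spin": 0}]'

```text
time_s: 16.85
position: [0.5525, 0.0358, 0.1266]
orientation: [0.005, 0.647, 0.763, 0.004]
force: [1.3, 0.4, 0.4]
gripper_width: 0.0004
grasp_force: 0.0
```

```bash
python3 -c "
from h import *
for f in('top0','scene0'):
  c=ld(f); hsv=cv2.cvtColor(c['pixels'],cv2.COLOR_RGB2HSV).astype(int)
  v,u=np.mgrid[0:480,0:640]; k=c['range_z']
  r=np.stack([(u-c['K'][0,2])/c['K'][0,0]*k,(v-c['K'][1,2])/c['K'][1,1]*k,k],-1)
  g=r@c['pose'][:3,:3].T+c['pose'][:3,3]
  box=(np.abs(g[...,0]-.506)<.12)&(np.abs(g[...,1]-.331)<.06)
  for n,h in dict(green=70,red=0,yellow=27).items():
    dh=np.abs((hsv[...,0]-h+90)%180-90); m=box&(dh<14)&(hsv[...,1]>130)&(hsv[...,2]>50)
    zt=np.percentile(g[...,2][m],85); t=m&(g[...,2]>zt-.005); q=g[t]
    print(f,n,t.sum(),'top',zt.round(4),'mid',((np.percentile(q,3,0)+np.percentile(q,97,0))/2).round(4),'mean',q.mean(0).round(4),'span',np.ptp(q,0).round(3))
plaque('s13')
to(.44,.331,.15,99.4)"
```

```text
top0 green 232 top 0.0542 mid [0.5732 0.3354 0.0526] mean [0.5727 0.3356 0.0525] span [0.036 0.037 0.008]
top0 red 246 top 0.0526 mid [0.508  0.3352 0.0524] mean [0.5079 0.3351 0.0525] span [0.036 0.036 0.01 ]
top0 yellow 270 top 0.0499 mid [0.4438 0.3344 0.051 ] mean [0.4433 0.3343 0.0521] span [0.036 0.036 0.011]
scene0 green 47 top 0.0528 mid [0.578  0.3309 0.0512] mean [0.5776 0.3299 0.0512] span [0.037 0.037 0.007]
scene0 red 60 top 0.0511 mid [0.5123 0.3357 0.0499] mean [0.5118 0.3334 0.0496] span [0.038 0.04  0.008]
scene0 yellow 77 top 0.044 mid [0.4472 0.3335 0.0469] mean [0.4483 0.3307 0.0478] span [0.102 0.044 0.017]
scene px [364.8 248. ] corner-frame mm [-29.3 -67.1] size [ 45.5 108.5] ang 10.04 (jig 9.4)
t 16.9 pos [0.5504 0.0359 0.1233] yaw 99.39 j6 -0.24 shift [ 0.3091 -0.0606 -0.0278] spin -0.0001
```

Request:
carry_out --steps '[{"fingers": 0,"tx": 0.048,"ty": -0.01,"tz": 0,"spin": 0},{"fingers": 0,"tx": 0.096,"ty": -0.02,"tz": 0,"spin": 0},{"fingers": 0,"tx": 0.144,"ty": -0.03,"tz": 0,"spin": 0},{"fingers": 0,"tx": 0.192,"ty": -0.038,"tz": 0,"spin": 0},{"fingers": 0,"tx": 0.24,"ty": -0.046,"tz": 0,"spin": 0},{"fingers": 0,"tx": 0.288,"ty": -0.053,"tz": 0,"spin": 0},{"fingers": 0,"tx": 0.312,"ty": -0.056,"tz": 0,"spin": 0},{"fingers": 0,"tx": 0.312,"ty": -0.056,"tz": 0.02,"spin": 0},{"fingers": 0,"tx": 0.312,"ty": -0.056,"tz": 0.05,"spin": 0},{"fingers": 0,"tx": 0.312,"ty": -0.056,"tz": 0.05,"spin": 0}]'

```text
time_s: 17.9
position: [0.4365, 0.3328, 0.0634]
orientation: [-0.002, 0.647, 0.763, -0.005]
force: [-0.5, 0.3, -0.2]
gripper_width: 0.0009
grasp_force: 0.0
```

Run:
```python
from h import *
s=robot.get_state(); to(.444,.335,.029,99.4)
c=snap('scene','s14')
cv2.imwrite('pics/s14c.png',cv2.resize(c['pixels'][140:230,340:445,::-1],(700,600),interpolation=cv2.INTER_CUBIC))
```

```text
t 17.9 pos [0.4365 0.3328 0.0634] yaw 99.44 j6 0.34 shift [0.001  0.0081 0.0343] spin 0.0007
```

View pics/s14c.png

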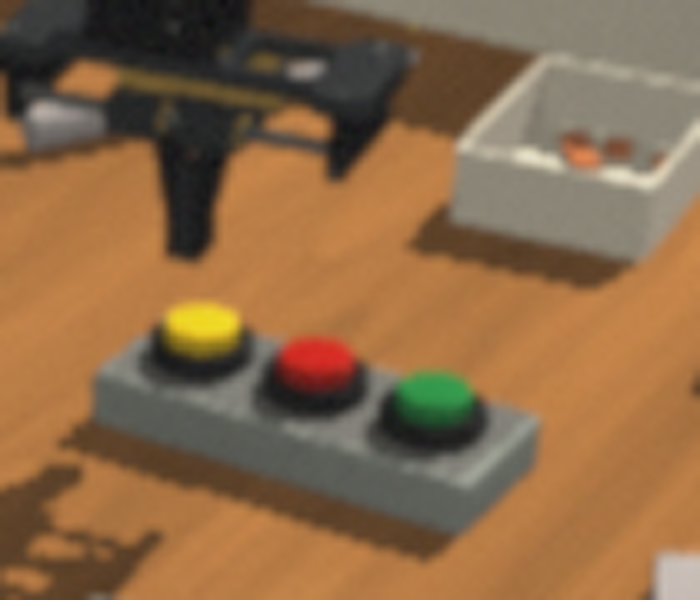

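The closed fingers hang above the yellow button: tips at crop (188,250), button at (203,320), a few mm to its -x side. I'll correct that and descend by force.

Request:
carry_out --steps '[{"fingers": 0,"tx": 0.0,"ty": 0.005,"tz": 0.01,"spin": 0},{"fingers": 0,"tx": 0.0,"ty": 0.005,"tz": 0.02,"spin": 0},{"fingers": 0,"tx": 0.0,"ty": 0.005,"tz": 0.025,"spin": 0},{"fingers": 0,"tx": 0.0,"ty": 0.005,"tz": 0.025,"spin": 0}]'

```text
time_s: 18.35
position: [0.4453, 0.3351, 0.0433]
orientation: [-0.0, 0.647, 0.763, -0.001]
force: [-0.7, -0.6, -0.5]
gripper_width: 0.0003
grasp_force: 0.0
```

```bash
python3 -c "
from h import *
to(.444,.335,.029,99.4)"
```

```text
t 18.35 pos [0.4453 0.3351 0.0433] yaw 99.37 j6 0.34 shift [ 0.0001 -0.0013  0.0143] spin -0.0005
```

Request:
carry_out --steps '[{"fingers": 0,"tx": 0.0,"ty": 0,"tz": 0.005,"spin": 0},{"fingers": 0,"tx": 0.0,"ty": 0,"tz": 0.01,"spin": 0},{"fingers": 0,"tx": 0.0,"ty": 0,"tz": 0.014,"spin": 0},{"fingers": 0,"tx": 0.0,"ty": 0,"tz": 0.016,"spin": 0},{"fingers": 0,"tx": 0.0,"ty": 0,"tz": 0.016,"spin": 0}]'

```text
time_s: 18.85
position: [0.4455, 0.3354, 0.0279]
orientation: [-0.0, 0.647, 0.763, -0.0]
force: [0.1, -0.4, 1.4]
gripper_width: 0.0006
grasp_force: 0.7
```

Request:
carry_out --steps '[{"fingers": 0,"tx": 0.0,"ty": 0,"tz": 0.002,"spin": 0},{"fingers": 0,"tx": 0.0,"ty": 0,"tz": 0.003,"spin": 0},{"fingers": 0,"tx": 0.0,"ty": 0,"tz": 0.003,"spin": 0}]'

```text
time_s: 19.15
position: [0.4459, 0.3357, 0.0253]
orientation: [0.0, 0.647, 0.763, 0.0]
force: [-0.9, -0.0, 3.0]
gripper_width: 0.0004
grasp_force: 1.4
```

Request:
carry_out --steps '[{"fingers": 0,"tx": 0.0,"ty": 0,"tz": 0.002,"spin": 0},{"fingers": 0,"tx": 0.0,"ty": 0,"tz": 0.003,"spin": 0},{"fingers": 0,"tx": 0.0,"ty": 0,"tz": 0.003,"spin": 0}]'

```text
time_s: 19.45
position: [0.4459, 0.3357, 0.0223]
orientation: [0.0, 0.647, 0.763, 0.0]
force: [-1.0, -0.5, 4.7]
gripper_width: 0.0005
grasp_force: 2.3
```

Request:
carry_out --steps '[{"fingers": 0,"tx": 0.0,"ty": 0,"tz": 0.001,"spin": 0},{"fingers": 0,"tx": 0.0,"ty": 0,"tz": 0.002,"spin": 0},{"fingers": 0,"tx": 0.0,"ty": 0,"tz": 0.002,"spin": 0}]'

```text
time_s: 19.75
position: [0.446, 0.3358, 0.0218]
orientation: [0.0, 0.647, 0.763, 0.0]
force: [-5.3, -2.5, 15.8]
gripper_width: 0.0005
grasp_force: 7.8
```

Yellow is fully down: it stalled at 15.8 N. I'll lift clear, then move over to green.

Request:
carry_out --steps '[{"fingers": 0,"tx": 0.0,"ty": 0,"tz": -0.02,"spin": 0},{"fingers": 0,"tx": 0.0,"ty": 0,"tz": -0.05,"spin": 0},{"fingers": 0,"tx": 0.0,"ty": 0,"tz": -0.06,"spin": 0},{"fingers": 0,"tx": -0.007,"ty": 0.04,"tz": -0.06,"spin": 0},{"fingers": 0,"tx": -0.014,"ty": 0.08,"tz": -0.06,"spin": 0},{"fingers": 0,"tx": -0.02,"ty": 0.115,"tz": -0.06,"spin": 0},{"fingers": 0,"tx": -0.022,"ty": 0.126,"tz": -0.06,"spin": 0},{"fingers": 0,"tx": -0.022,"ty": 0.126,"tz": -0.05,"spin": 0},{"fingers": 0,"tx": -0.022,"ty": 0.126,"tz": -0.04,"spin": 0},{"fingers": 0,"tx": -0.022,"ty": 0.126,"tz": -0.04,"spin": 0}]'

```text
time_s: 20.75
position: [0.57, 0.3338, 0.0566]
orientation: [-0.001, 0.647, 0.763, -0.003]
force: [-0.7, 0.0, -0.2]
gripper_width: 0.0005
grasp_force: 0.0
```

```bash
python3 -c "
from h import *
plaque('s15'); to(.574,.335,.029,99.4)"
```

```text
scene px [364.6 248. ] corner-frame mm [-29.6 -67.3] size [ 45.9 108.5] ang 10.04 (jig 9.4)
t 20.8 pos [0.5708 0.3341 0.0578] yaw 99.45 j6 0.25 shift [0.0003 0.0035 0.0288] spin 0.001
```

Request:
carry_out --steps '[{"fingers": 0,"tx": 0.0,"ty": 0.002,"tz": 0.01,"spin": 0},{"fingers": 0,"tx": 0.0,"ty": 0.002,"tz": 0.02,"spin": 0},{"fingers": 0,"tx": 0.0,"ty": 0.002,"tz": 0.028,"spin": 0},{"fingers": 0,"tx": 0.0,"ty": 0.002,"tz": 0.031,"spin": 0},{"fingers": 0,"tx": 0.0,"ty": 0.002,"tz": 0.033,"spin": 0},{"fingers": 0,"tx": 0.0,"ty": 0.002,"tz": 0.033,"spin": 0}]'

```text
time_s: 21.4
position: [0.5754, 0.3347, 0.0271]
orientation: [-0.0, 0.647, 0.763, -0.0]
force: [-0.6, -1.2, 2.3]
gripper_width: 0.0002
grasp_force: 0.9
```

Request:
carry_out --steps '[{"fingers": 0,"tx": 0.0,"ty": 0,"tz": 0.002,"spin": 0},{"fingers": 0,"tx": 0.0,"ty": 0,"tz": 0.003,"spin": 0},{"fingers": 0,"tx": 0.0,"ty": 0,"tz": 0.003,"spin": 0}]'

```text
time_s: 21.7
position: [0.5761, 0.335, 0.0247]
orientation: [0.0, 0.647, 0.763, 0.001]
force: [-1.4, -1.0, 2.3]
gripper_width: 0.0006
grasp_force: 1.6
```

Request:
carry_out --steps '[{"fingers": 0,"tx": 0.0,"ty": 0,"tz": 0.002,"spin": 0},{"fingers": 0,"tx": 0.0,"ty": 0,"tz": 0.003,"spin": 0},{"fingers": 0,"tx": 0.0,"ty": 0,"tz": 0.003,"spin": 0}]'

```text
time_s: 22.0
position: [0.5761, 0.335, 0.022]
orientation: [0.0, 0.647, 0.763, 0.001]
force: [-1.9, -1.1, 6.8]
gripper_width: 0.0002
grasp_force: 3.4
```

Request:
carry_out --steps '[{"fingers": 0,"tx": 0.0,"ty": 0,"tz": 0.001,"spin": 0},{"fingers": 0,"tx": 0.0,"ty": 0,"tz": 0.002,"spin": 0},{"fingers": 0,"tx": 0.0,"ty": 0,"tz": 0.002,"spin": 0}]'

```text
time_s: 22.3
position: [0.5762, 0.335, 0.0218]
orientation: [0.0, 0.647, 0.763, 0.0]
force: [-6.6, -3.6, 17.1]
gripper_width: 0.0002
grasp_force: 8.4
```

Green is fully down. I'll lift clear, check and hand in.

Request:
carry_out --steps '[{"fingers": 0,"tx": 0.0,"ty": 0,"tz": -0.02,"spin": 0},{"fingers": 0,"tx": 0.0,"ty": 0,"tz": -0.06,"spin": 0},{"fingers": 0,"tx": 0.0,"ty": 0,"tz": -0.1,"spin": 0},{"fingers": 0,"tx": 0.0,"ty": 0,"tz": -0.1,"spin": 0},{"fingers": 0,"tx": 0.0,"ty": 0,"tz": -0.1,"spin": 0},{"fingers": 0,"tx": 0.0,"ty": 0,"tz": -0.1,"spin": 0}]'

```text
time_s: 22.9
position: [0.5746, 0.3343, 0.1172]
orientation: [-0.001, 0.647, 0.763, -0.001]
force: [0.1, -0.4, -0.3]
gripper_width: 0.0005
grasp_force: 0.0
```

```bash
python3 -c "
from h import *
plaque('s16'); s=robot.get_state(); print(s['position'],s['force']); print(job.hand_in())"
```

```text
scene px [364.8 247.9] corner-frame mm [-29.5 -66.5] size [ 46.1 109.7] ang 10.03 (jig 9.4)
[0.57425423 0.3341351  0.11670853] [0.27184562 0.224321   0.15407119]
the job is handed in; nothing more can be done
None
```

I pushed the plaque home against both fences and released it, pressed and released yellow, then green, and handed the job in at about 23 s; no verdict came back.

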